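# Set a connector plate overhanging its fitting block

### The job

The flat aluminium plate on the low black-topped block must stick out over the block's end edge on the robot's left so that its tab can be bolted later: with the fingertips push it along the block until the line scored across it lies right over that edge (30 mm of plate hanging out), square to the edge and not hanging over the block's sides. Only push or slide the plate, never lift or tip it, and leave the other things on the bench where they are; finish with the hand clear.

Things in the scene. Friction and masses are not known exactly. Their poses are not given: they have to be found in the camera images.
- plate: Loose flat aluminium plate, 70 mm (its x) by 110 mm (its y) by 8 mm thick, about 0.17 kg (varies 0.7 to 1.4 times), lying on the block. Origin: centre of its underside; z up. Its +y end is the tab: a 12 mm bolt hole 40 mm from the origin and a dark line scored straight across at y = +25 mm, that is 30 mm from the tab's end (y = +55 mm). The plain trailing end is at y = -55 mm. It starts wholly on the block, its tab end short of the edge, turned up to 0.3 rad from square.
- plate_line (a point): Middle of the scored line on the plate's upper face: 25 mm along plate +y from the plate's centre, 8 mm above its underside. Axes as the plate's.
- block: Fixed low fitting block, bolted down: black phenolic top board on grey steel channel sides, 120 mm (its x) by 200 mm (its y), top flat and smooth at 50 mm above the bench. Origin: centre of its underside on the bench; z up. Its +y edge (y = +100 mm, facing the robot's left, towards the power supplies) is the edge the plate is to overhang; below it is open down to the bench. Nothing stands on the top but the plate; the board's screw heads are flush.
- block_edge (a point): Middle of that +y edge of the block, on its top face (50 mm above the bench). Axes as the block's: y points straight out over the edge, x along the edge.
- capacitor: Brown upright capacitor can, 35 mm across, 58 mm tall, standing loose on the bench to the left of the block; origin at the centre of its underside. Leave alone.
- heat_sink: White finned heat sink, 36x44x20 mm, loose on the bench to the left of the block (it and the capacitor may stand either way round); origin at the centre of its underside. Leave alone.
- tape_roll: Grey roll of tape lying flat, 62 mm across, 18 mm tall, loose on the bench to the left of the block; origin at the centre of its underside. Leave alone.
- side_cutters: Side cutters with dark blue handles, 46x121x10 mm, lying loose on the bench beyond the block; origin at the centre of the underside. Leave alone.

How it is judged:
By the outcome, as a careful person would: the job done as asked, in the order asked, and still so for the second after the job is handed in, with the robot touching nothing.
It also fails if it takes over 40 s, if anything falls off the work surface, if the arm or the gripper's body presses on something with over 40 N, if the wrist force passes 120 N, or if a joint passes its speed limit or range.

### The arm

A 6-joint arm with a two-finger parallel gripper is mounted at the origin on a cart in front of the work surface, level with it; the furniture and walls round the work are solid. World frame = base frame: x ahead of the robot, y to its left, z up, the work surface at z = 0. Lengths are in mm, angles in rad, forces in N, time in s.
With the tool pointing down it reaches from about 375 to 975 mm from the base axis. Payload 3.8 kg.
Tool frame: the origin (TCP) lies midway between the tips of the shut fingers; the grasp point (between the pads) lies 19 mm behind it; z points along the fingers, y is the line along which they close (so a half turn about z gives the same grasp; the last joint's range is limited). The gripper opens to 85 mm and grips with 20 to 120 N. Pads are 22 mm wide; open, the fingers measure 114 mm over their backs; the gripper's body (76 mm by 85 mm) begins 54 mm behind the grasp point. The pads swing forward as they close: fully open they stand 13 mm farther back than shut.
Start: joints at [-1.207, 0.264, 1.604, -0, 1.274, -0.037], TCP at [263.349, -621.503, 231.28] pointing down, gripper open.
Joint ranges: [-2.63, 2.63], [-0.94, 2.18], [0.31, 2.57], [-1.31, 4.45], [0, 2.66], [-2.55, 2.55]. Speed limits (rad/s): [2.57, 2.57, 3.14, 3.14, 3.14, 3.14].

### API

Orientations are given as a rotation vector (axis times angle).
In Python, from workcell import sensors, imaging, ctrl gives the robot as it stands.
- The arm moves only by the tool carry_out, never from a script. Its argument "plan" is a list of rows, each a list of 3 entries, a list of its own where there are three numbers: the shift along the tool's x, y, z in cm, then the turn, a rotation vector about the tool's x, y, z in units of 6 degrees (1.0 is 6 degrees), then the closure, from -1 (fully open) to 1 (shut). A call has 1 to 20 rows; each row is the pose to reach, as a shift and turn from the pose commanded when the call began, along the tool's axes at that moment; what a row does not reach only later rows make up. A row lasts 1/10 s, in which the tool goes at most 50 mm and 8.59 degrees, less where a joint would pass 70% of its speed; a pose out of reach is approached as far as the arm can. A call with a gripper value outside its range is refused whole. The fingers move at their own pace and stop on an object; "squeeze" is the grip in N (left out, the last holds). Time passes only in rows, so rows that repeat a pose let the fingers close. It gives the time, the measured TCP pose, the force, the opening and the grip force at its end, in the units of the state.
- sensors.get_obs(): the state, without advancing time (a new reading comes with each control period).
- imaging.read_camera(name): name is "scene" or "side" or "wrist"; returns (picture, depth): 400x640x3 uint8, red, green, blue; 400x640 float32, mm along the optical axis (not along the pixel's ray), 0 where there is no reading.
- imaging.camera_info(name): a dict with "mtx" (3x3 intrinsics, pixels), "pose" (4x4, takes a point from camera to world coordinates). Camera axes: x right, y down, z forward; pixel columns grow to the right and rows downward; lengths in mm; the calibration is good to about 2 mm. The wrist camera is an equidistant fisheye: a pixel r from the principal point sees the ray r / f radians off the axis. A picture is of the moment at which its call begins: read the wrist's pose just before it. camera_info takes no time and is no camera call; for the wrist camera it gives the pose at the moment of the call.
- ctrl.sign_off(): hands the job in; it is judged then, once.
The state is a dict: "clock": time; "joints": joint angles; "dq": joint speeds; "tau": joint torques, N m; "position": TCP position; "tcp_rot": TCP orientation; "force": force on the tool from outside, world axes, zero at the start; "ft_torque": the same for the moment, N m; "opening": finger opening in mm; "grasp_force": force on a finger pad.
Only numpy, scipy, OpenCV 4.12 (cv2) and the standard library are available. Lean on these libraries where they do the work, as an engineer would, in place of code of your own. Each camera call takes 0.05 s, during which the arm holds its last target. There are 200 camera calls.

## Working session

There is one attempt and no reset: what is moved stays moved. The work goes in short steps, Python scripts to look and compute and a tool call to move; the robot and the scene stay as the last step left them, time stands still between calls to the robot, and variables do not carry over. Pictures are saved under pics/ and viewed, at most 10 in all, crops included, and the job is handed in when it is done.

Besides the shell and the picture viewer there is one more tool, called after ">>>" in YAML: its name, and indented under it one key for each argument. carry_out: Moves the arm, as the interface text tells. Its arguments: {"type":"object","properties":{"plan":{"type":"array","items":{"type":"array"}},"squeeze":{"type":"number"}},"required":["plan"]}

```bash
mkdir -p pics; ls
python3 - <<'E'
from workcell import sensors, imaging
import cv2, numpy as np
for n in("scene","side"):
    p,d=imaging.read_camera(n); cv2.imwrite(f"pics/{n}0.png",p[:,:,::-1]); np.save(f"pics/{n}0.npy",d)
    i=imaging.camera_info(n); print(n,np.round(i["mtx"],1).tolist(),np.round(i["pose"],3).tolist())
o=sensors.get_obs(); print(o)
E
```

```text
pics
scene [[412.0, 0.0, 315.6], [0.0, 412.0, 197.1], [0.0, 0.0, 1.0]] [[-0.783, -0.469, 0.408, 150.457], [-0.622, 0.59, -0.515, 563.73], [0.001, -0.657, -0.754, 714.107], [0.0, 0.0, 0.0, 1.0]]
side [[364.4, 0.0, 322.8], [0.0, 364.4, 198.3], [0.0, 0.0, 1.0]] [[0.911, -0.255, 0.324, 228.312], [-0.412, -0.588, 0.696, -487.529], [0.013, -0.768, -0.64, 589.601], [0.0, 0.0, 0.0, 1.0]]
{'clock': 0.1, 'joints': array([-1.20692792e+00,  2.64711554e-01,  1.60525503e+00,  5.36859764e-06,
        1.27370030e+00, -3.68763760e-02]), 'dq': array([-0.00015014, -0.00128998, -0.00220385, -0.0004612 ,  0.00127184,
       -0.00117128]), 'tau': array([-1.23700697e-04, -5.16708219e+01, -3.68589950e+01, -6.38859410e-05,
        6.27268542e-03,  2.49036964e-05]), 'position': array([ 263.09683085, -620.88868503,  230.0542899 ]), 'tcp_rot': array([-3.07673134e+00, -6.24874717e-01,  5.22036703e-04]), 'force': array([-0.44917127, -0.45681849, -0.47284792]), 'ft_torque': array([-0.04025909, -0.02821602,  0.00442808]), 'grasp_force': 0.0, 'opening': 85.51769735462643}
```

View pics/scene0.png

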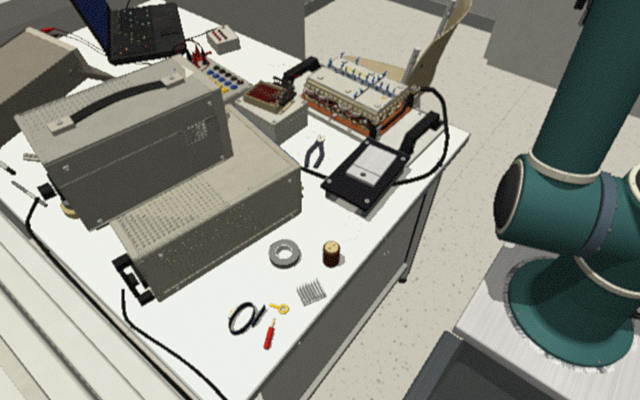

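View pics/side0.png

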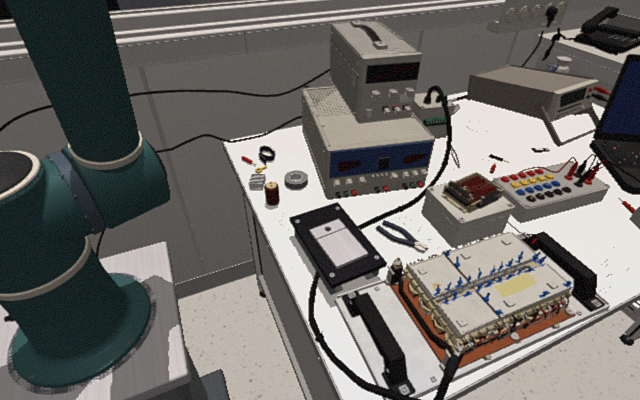

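The plate is the pale rectangle on the black block, near (375,165) in the scene view and (340,243) in the side view. I'll enlarge both.

Run:
```python
import cv2, numpy as np
a=cv2.imread("pics/scene0.png")[125:220,310:430]; b=cv2.imread("pics/side0.png")[195:295,280:400]
a=cv2.resize(a,None,fx=6,fy=6,interpolation=cv2.INTER_CUBIC);b=cv2.resize(b,None,fx=6,fy=6,interpolation=cv2.INTER_CUBIC)
cv2.imwrite("pics/a.png",a);cv2.imwrite("pics/b.png",b)
```

```text
(no output)
```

View pics/a.png

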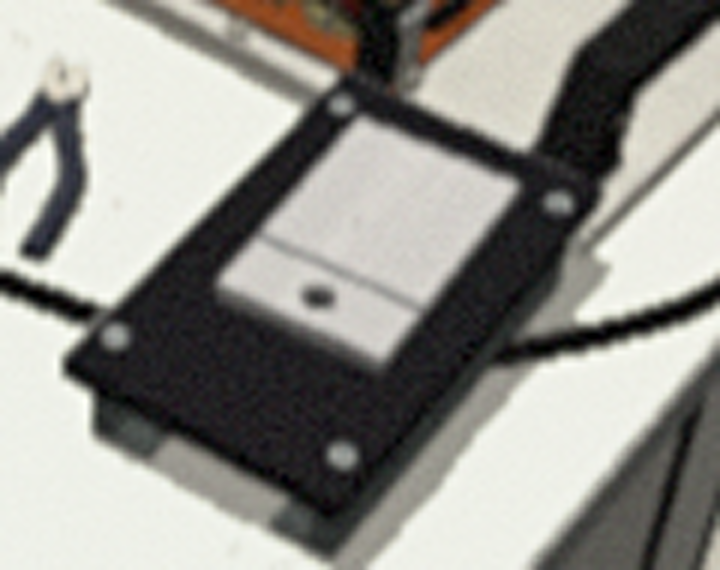

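View pics/b.png

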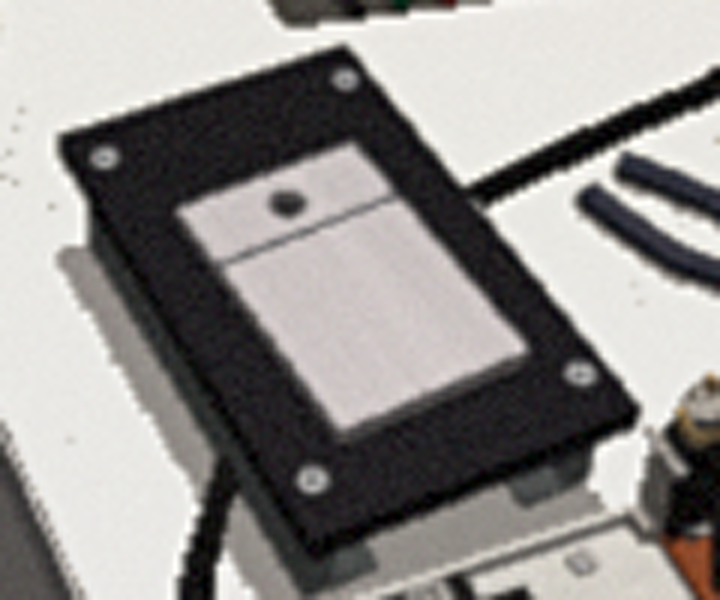

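Crop a shows the block top's corners at about (68,362), (335,515), (600,185) and (350,78), with the tab end facing lower left. Crop b shows them at (60,138), (345,47), (637,412) and (315,550). Next I'll fit both rectangles to these.

```bash
cat > h.py <<'E'
import numpy as np
from scipy.optimize import least_squares
def ray(uv,info,z):
    K=info["mtx"];T=np.array(info["pose"]);uv=np.atleast_2d(uv).astype(float)
    r=np.c_[(uv-K[:2,2])/[K[0,0],K[1,1]],np.ones(len(uv))]@T[:3,:3].T
    return (T[:3,3]+r*((z-T[2,3])/r[:,2])[:,None])[:,:2]
def fit(P,M):  # world = R(th) M + t
    P=np.array(P);M=np.array(M,float)
    a=P-P.mean(0);b=M-M.mean(0)
    th=np.arctan2((b[:,0]*a[:,1]-b[:,1]*a[:,0]).sum(),(a*b).sum())
    R=np.array([[np.cos(th),-np.sin(th)],[np.sin(th),np.cos(th)]])
    t=P.mean(0)-R@M.mean(0)
    return t,th,np.sqrt((((M@R.T+t)-P)**2).sum(1))
E
python3 - <<'E'
from h import *
from workcell import imaging
B=[(60,100),(-60,100),(-60,-100),(60,-100)]
P=[(35,55),(-35,55),(-35,-55),(35,-55),(35,25),(-35,25)]
pix={"scene":([310,125],[(68,362),(335,515),(600,185),(350,78)],[(218,285),(382,355),(522,183),(358,118),(258,235),(425,308)]),
"side":([280,195],[(345,47),(60,138),(315,550),(637,412)],[(352,143),(177,210),(343,430),(527,350),(395,197),(225,262)])}
for n,(o,b,p) in pix.items():
    i=imaging.camera_info(n)
    bt=fit(ray(np.array(b)/6+o,i,50),B); pt=fit(ray(np.array(p)/6+o,i,58),P)
    R=np.array([[np.cos(bt[1]),-np.sin(bt[1])],[np.sin(bt[1]),np.cos(bt[1])]])
    print(n,[np.round(x,3).tolist() for x in bt],[np.round(x,3).tolist() for x in pt],"plate in block",(R.T@(pt[0]-bt[0])).round(1),round(pt[1]-bt[1],3))
E
```

```text
scene [[467.692, -25.053], 0.044, [3.12, 2.507, 4.455, 4.131]] [[468.098, -43.651], 0.093, [1.265, 1.949, 1.249, 0.744, 0.19, 0.5]] plate in block [ -0.4 -18.6] 0.048
side [[470.403, -30.178], 0.037, [1.29, 1.979, 1.351, 2.587]] [[470.034, -43.127], 0.081, [0.399, 0.607, 0.407, 0.655, 1.167, 2.267]] plate in block [ -0.9 -12.9] 0.044
```

```bash
cat >> h.py <<'E'
from scipy.spatial.transform import Rotation as Rn
def delta(p0,r0,target,phi):
    """shift (cm, tool axes) and turn (6deg units) from pose to target with tool y at heading phi, pointing down"""
    R0=Rn.from_rotvec(r0).as_matrix();c,s=np.cos(phi),np.sin(phi)
    R1=np.array([[-s,c,0],[c,s,0],[0,0,-1]]).T
    return (R0.T@(np.array(target)-p0)/10).round(3),(np.degrees(Rn.from_matrix(R0.T@R1).as_rotvec())/6).round(3)
E
python3 - <<'E'
from h import *
from workcell import imaging,sensors
i=imaging.camera_info("side");d=np.load("pics/side0.npy");K=i["mtx"];T=np.array(i["pose"])
v,u=np.mgrid[:400,:640];c=np.stack([(u-K[0,2])/K[0,0]*d,(v-K[1,2])/K[1,1]*d,d],-1);w=c@T[:3,:3].T+T[:3,3]
for x0 in range(380,580,40):
    print(x0,[ (y0,round(float(w[m][:,2].max()))) for y0 in range(-300,120,30) if (m:=(d>0)&(w[...,0]>x0)&(w[...,0]<x0+40)&(w[...,1]>y0)&(w[...,1]<y0+30)).any()])
print(delta(np.array([263.35,-621.5,231.28]),sensors.get_obs()["tcp_rot"],[470,-112,200],0.04))
E
```

```text
380 [(-300, 21), (-270, 20), (-240, 19), (-210, 20), (-180, 19), (-150, 51), (-120, 52), (-90, 53), (-60, 52), (-30, 52), (0, 53), (30, 53), (60, 54), (90, 3)]
420 [(-300, 67), (-270, 67), (-240, 66), (-210, 67), (-180, 66), (-150, 53), (-120, 60), (-90, 61), (-60, 61), (-30, 60), (0, 60), (30, 53), (60, 53), (90, 0)]
460 [(-300, 16), (-270, 16), (-240, 16), (-210, 63), (-180, 64), (-150, 52), (-120, 61), (-90, 61), (-60, 61), (-30, 61), (0, 61), (30, 53), (60, 53)]
500 [(-300, 95), (-270, 95), (-240, 94), (-210, 92), (-180, 96), (-150, 89), (-120, 60), (-90, 61), (-60, 60), (-30, 59), (0, 53), (30, 53), (60, 53), (90, 66)]
540 [(-300, 96), (-270, 113), (-240, 110), (-210, 97), (-180, 95), (-150, 23), (-120, 3), (-90, 3), (-60, 3), (-30, 2), (0, 14), (30, 3), (60, 3), (90, 121)]
(array([ 38.903, -38.845,   3.212]), array([ -0.017,  -0.013, -11.555]))
```

>>> carry_out:
  plan:
    - [[3.5,-3.5,0.2],[0,0,-1.0],0.06]
    - [[7,-7,0.5],[0,0,-2.1],0.06]
    - [[10.5,-10.5,0.8],[0,0,-3.2],0.06]
    - [[14,-14,1.1],[0,0,-4.2],0.06]
    - [[17.5,-17.5,1.4],[0,0,-5.2],0.06]
    - [[21,-21,1.7],[0,0,-6.3],0.06]
    - [[24.5,-24.5,2],[0,0,-7.3],0.06]
    - [[28,-28,2.3],[0,0,-8.4],0.06]
    - [[31.5,-31.5,2.6],[0,0,-9.4],0.06]
    - [[35,-35,2.9],[0,0,-10.4],0.06]
    - [[37.5,-37.5,3.1],[0,0,-11.1],0.06]
    - [[38.9,-38.85,3.2],[0,0,-11.55],0.06]
    - [[38.9,-38.85,3.2],[0,0,-11.55],0.06]
    - [[38.9,-38.85,3.2],[0,0,-11.55],0.06]

```text
clock: 1.5
position: [469.6, -111.9, 198.9]
tcp_rot: [-2.176, -2.265, 0.001]
force: [-0.5, -0.1, -0.6]
opening: 40.2
grasp_force: 0.0
```

Run:
```python
from workcell import sensors, imaging
import cv2, numpy as np
o=sensors.get_obs();print(o["clock"],o["position"],o["tcp_rot"],o["opening"],o["force"])
i=imaging.camera_info("wrist"); print(np.round(i["mtx"],1).tolist(),np.round(i["pose"],3).tolist())
p,d=imaging.read_camera("wrist"); cv2.imwrite("pics/w1.png",p[:,:,::-1]); np.save("pics/w1.npy",d)
```

```text
1.5 [ 469.61435361 -111.8858288   198.91240747] [-2.17611039e+00 -2.26519561e+00  1.38296376e-03] 40.2058668392963 [-0.48361248 -0.05366428 -0.59885189]
[[309.7, 0.0, 317.5], [0.0, 309.7, 193.4], [0.0, 0.0, 1.0]] [[0.999, 0.04, 0.011, 467.135], [0.041, -0.951, -0.308, -33.676], [-0.001, 0.308, -0.951, 341.835], [0.0, 0.0, 0.0, 1.0]]
```

View pics/w1.png

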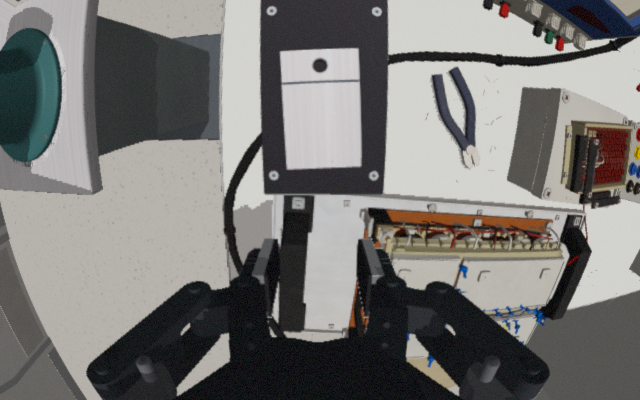

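The wrist view shows the plate's tab end at (280,50)-(357,47) and its trailing end at (286,169)-(361,166). The block's near end runs (264,193)-(383,194), and the fingers are over the tray behind it.

```bash
cat >> h.py <<'E'
def fray(uv,info,z):
    K=info["mtx"];T=np.array(info["pose"]);q=(np.atleast_2d(uv).astype(float)-K[:2,2])/K[0,0]
    r=np.linalg.norm(q,axis=1);r3=np.c_[q*(np.sin(r)/r)[:,None],np.cos(r)]@T[:3,:3].T
    return (T[:3,3]+r3*((z-T[2,3])/r3[:,2])[:,None])[:,:2]
E
python3 - <<'E'
from h import *
from workcell import imaging
i=imaging.camera_info("wrist")
b=fray([(264,193),(383,194),(261,3),(388,3)],i,50);print(b.round(1).tolist())
print("block end angle",np.arctan2(*(b[1]-b[0])[::-1]),"sides",[np.arctan2(-(b[k+2]-b[k])[0],(b[k+2]-b[k])[1]) for k in(0,1)], np.linalg.norm(b[1]-b[0]))
print(fit(fray([(280,50),(357,47),(286,169),(361,166),(281,83),(359,80)],i,58),[(-35,55),(35,55),(-35,-55),(35,-55),(-35,25),(35,25)]))
print(fray([(286,169),(361,166)],i,58))
E
```

```text
[[417.1, -130.4], [536.5, -126.7], [410.2, 56.5], [529.4, 62.4]]
block end angle 0.0314687503628774 sides [np.float64(0.03669383589748744), np.float64(0.03727379788344991)] 119.44139841672228
(array([470.53877296, -44.75442155]), np.float64(0.08239163655302674), array([0.77797677, 0.76806609, 0.74704204, 0.76543075, 0.21663966,
       0.28192752]))
[[ 439.78004204 -103.07674816]
 [ 510.47938132  -97.2368344 ]]
```

>>> carry_out:
  plan:
    - [[-0.6,0.5,3.5],[0,0,0.04],0.06]
    - [[-0.6,0.5,7],[0,0,0.04],0.06]
    - [[-0.6,0.5,10.5],[0,0,0.04],0.06]
    - [[-0.6,0.5,12.5],[0,0,0.04],0.06]
    - [[-0.6,0.5,13.7],[0,0,0.04],0.06]
    - [[-0.6,0.5,14.0],[0,0,0.04],0.06]
    - [[-0.6,0.5,14.0],[0,0,0.04],0.06]

```text
clock: 2.25
position: [475.4, -118.5, 59.6]
tcp_rot: [2.183, 2.259, 0.0]
force: [-0.1, -0.3, 0.1]
opening: 40.2
grasp_force: 0.0
```

Run:
```python
from workcell import sensors, imaging
import cv2, numpy as np
p,d=imaging.read_camera("side"); p=p[180:320,250:430]
cv2.imwrite("pics/s2.png",cv2.resize(p[:,:,::-1],None,fx=4,fy=4,interpolation=cv2.INTER_CUBIC))
```

```text
(no output)
```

View pics/s2.png

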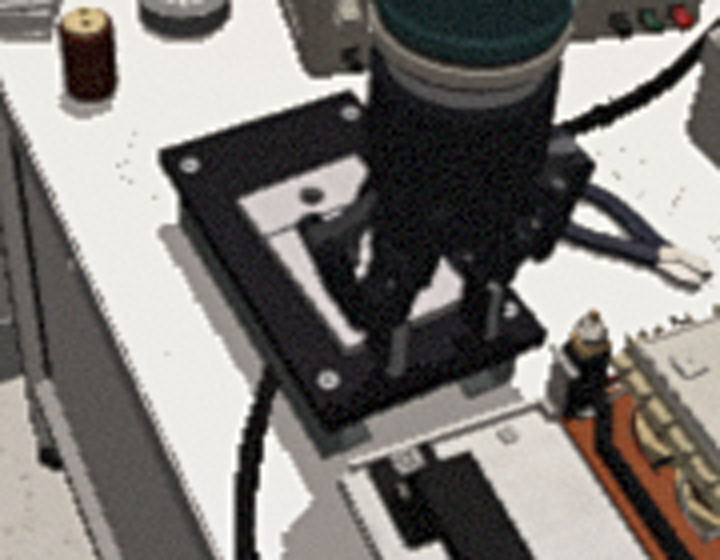

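The fingertips are over the board behind the trailing edge, at about (395,370) and (490,330), and clear of the tray. Next I feel down for the board.

>>> carry_out:
  plan:
    - [[0,0,0.2],[0,0,0],0.06]
    - [[0,0,0.4],[0,0,0],0.06]
    - [[0,0,0.5],[0,0,0],0.06]
    - [[0,0,0.5],[0,0,0],0.06]

```text
clock: 2.7
position: [475.3, -117.7, 54.4]
tcp_rot: [2.181, 2.26, 0.0]
force: [1.5, 0.2, -0.5]
opening: 40.4
grasp_force: 0.0
```

>>> carry_out:
  plan:
    - [[0,0,0.1],[0,0,0],0.06]
    - [[0,0,0.2],[0,0,0],0.06]
    - [[0,0,0.2],[0,0,0],0.06]

```text
clock: 3.0
position: [475.0, -117.7, 52.1]
tcp_rot: [-2.182, -2.26, 0.0]
force: [-0.0, -0.5, -0.6]
opening: 40.2
grasp_force: 0.0
```

>>> carry_out:
  plan:
    - [[0,0,0.1],[0,0,0],0.06]
    - [[0,0,0.2],[0,0,0],0.06]
    - [[0,0,0.2],[0,0,0],0.06]

```text
clock: 3.3
position: [475.1, -117.8, 50.1]
tcp_rot: [-2.182, -2.26, 0.0]
force: [-0.5, -0.9, -1.0]
opening: 39.7
grasp_force: 0.0
```

>>> carry_out:
  plan:
    - [[0,0,0.1],[0,0,0],0.06]
    - [[0,0,0.2],[0,0,0],0.06]
    - [[0,0,0.2],[0,0,0],0.06]

```text
clock: 3.6
position: [475.3, -117.9, 48.5]
tcp_rot: [2.182, 2.26, 0.0]
force: [-0.8, -0.6, 2.5]
opening: 39.8
grasp_force: 1.1
```

The tips touch the board at TCP z of about 48.4. I'll raise 2.5 mm and push most of the way.

>>> carry_out:
  plan:
    - [[0,0,-0.25],[0,0,0],0.06]
    - [[0.4,0,-0.25],[0,0,0],0.06]
    - [[0.8,0,-0.25],[0,0,0],0.06]
    - [[1.2,0,-0.25],[0,0,0],0.06]
    - [[1.6,0,-0.25],[0,0,0],0.06]
    - [[2.0,0,-0.25],[0,0,0],0.06]
    - [[2.4,0,-0.25],[0,0,0],0.06]
    - [[2.8,0,-0.25],[0,0,0],0.06]
    - [[3.2,0,-0.25],[0,0,0],0.06]
    - [[3.6,0,-0.25],[0,0,0],0.06]
    - [[4.0,0,-0.25],[0,0,0],0.06]
    - [[4.4,0,-0.25],[0,0,0],0.06]
    - [[4.8,0,-0.25],[0,0,0],0.06]
    - [[5.2,0,-0.25],[0,0,0],0.06]
    - [[5.6,0,-0.25],[0,0,0],0.06]
    - [[6.0,0,-0.25],[0,0,0],0.06]
    - [[6.4,0,-0.25],[0,0,0],0.06]
    - [[6.7,0,-0.25],[0,0,0],0.06]
    - [[7.0,0,-0.25],[0,0,0],0.06]
    - [[7.0,0,-0.25],[0,0,0],0.06]

```text
clock: 5.6
position: [472.6, -47.3, 50.7]
tcp_rot: [-2.181, -2.26, -0.0]
force: [-0.3, -0.2, -0.5]
opening: 40.2
grasp_force: 0.0
```

Run:
```python
from workcell import sensors, imaging
import cv2, numpy as np
o=sensors.get_obs();print(o["clock"],o["position"],o["force"])
p,d=imaging.read_camera("wrist"); cv2.imwrite("pics/w3f.png",p[:,:,::-1])
p=p[0:260,150:490]
cv2.imwrite("pics/w3.png",cv2.resize(p[:,:,::-1],None,fx=2.3,fy=2.3,interpolation=cv2.INTER_CUBIC))
```

```text
5.6 [472.5725898  -47.27837045  50.69624396] [-0.28921327 -0.16407332 -0.46612072]
```

View pics/w3.png

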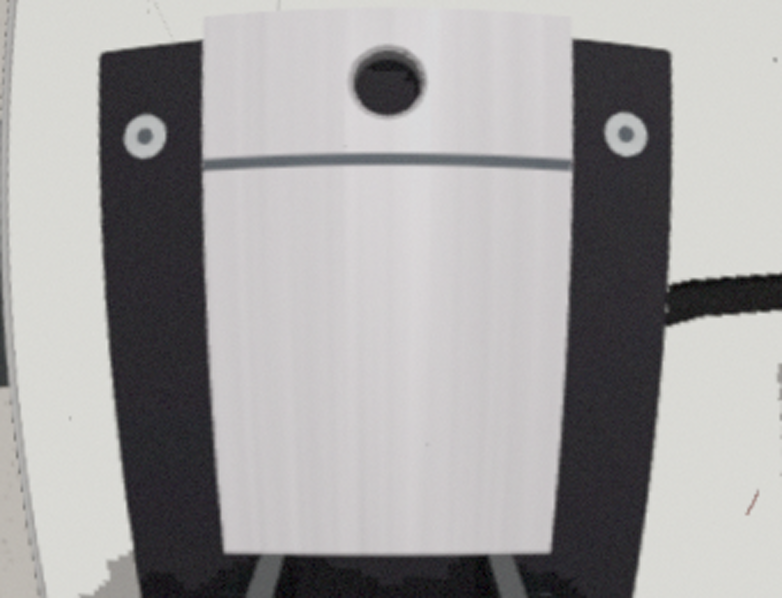

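The wrist crop shows the block's +y edge at (101,53) and (203,41) on the left and (572,40) and (669,52) on the right. The scored line runs (205,165)-(571,165), and the plate looks square.

```bash
cat > m.py <<'E'
from h import *
from workcell import imaging,sensors
def meas(edge,line,side,off,sc):
    i=imaging.camera_info("wrist");f=lambda q,z:fray((np.array(q)+.5)/sc-.5+off,i,z)
    e=f(edge,50);l=f(line,58);s=f(side,58)
    k,c=np.polyfit(e[:,0],e[:,1],1)
    print("edge",e.round(1).tolist(),"angle",k); print("line",l.round(1).tolist(),"angle",np.arctan2(*(l[-1]-l[0])[::-1]))
    print("line short of edge",((k*l[:,0]+c-l[:,1])*np.cos(k)).round(2)); print("side/trail pts",s.round(1).tolist())
E
python3 - <<'E'
from m import *
meas([(101,53),(203,41),(572,40),(669,52)],[(205,165),(388,159),(571,165)],[(223,553),(551,553),(204,18),(571,18)],[150,0],2.3)
i=imaging.camera_info("wrist");print(np.round(i["pose"],3).tolist())
E
```

```text
edge [[409.5, 68.0], [431.8, 68.8], [506.2, 71.8], [527.5, 72.5]] angle 0.038246756308940665
line [[435.4, 41.7], [470.1, 43.0], [504.9, 44.3]] angle 0.037074238716534216
line short of edge [27.22 27.29 27.3 ]
side/trail pts [[437.5, -38.6], [508.3, -36.0], [433.9, 71.5], [504.0, 74.1]]
[[0.999, 0.035, 0.01, 470.264], [0.036, -0.951, -0.307, 30.742], [-0.001, 0.307, -0.952, 193.587], [0.0, 0.0, 0.0, 1.0]]
```

>>> carry_out:
  plan:
    - [[0.4,0,0],[0,0,0],0.06]
    - [[0.8,0,0],[0,0,0],0.06]
    - [[1.2,0,0],[0,0,0],0.06]
    - [[1.6,0,0],[0,0,0],0.06]
    - [[1.9,0,0],[0,0,0],0.06]
    - [[2.2,0,0],[0,0,0],0.06]
    - [[2.4,0,0],[0,0,0],0.06]
    - [[2.5,0,0],[0,0,0],0.06]
    - [[2.5,0,0],[0,0,0],0.06]
    - [[2.5,0,0],[0,0,0],0.06]

```text
clock: 6.65
position: [471.9, -22.8, 50.9]
tcp_rot: [-2.182, -2.26, -0.0]
force: [-0.8, -0.7, -0.5]
opening: 40.1
grasp_force: 0.0
```

Run:
```python
from workcell import sensors, imaging
import cv2, numpy as np
o=sensors.get_obs();print(o["clock"],o["position"],o["force"])
p,d=imaging.read_camera("wrist"); cv2.imwrite("pics/w4f.png",p[:,:,::-1])
p=p[0:130,180:460]
cv2.imwrite("pics/w4.png",cv2.resize(p[:,:,::-1],None,fx=2.8,fy=2.8,interpolation=cv2.INTER_CUBIC))
```

```text
6.65 [471.93110915 -22.78068594  50.86813427] [-0.7641925  -0.70015163 -0.5260604 ]
```

View pics/w4.png

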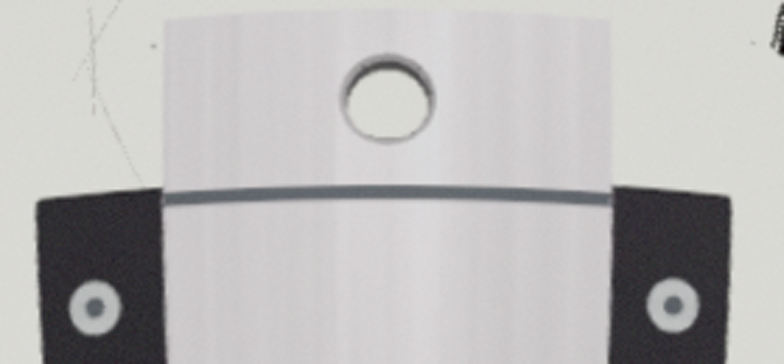

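The edge now shows at (38,202), (162,189), (613,188) and (730,199), and the line at (163,200)-(388,191)-(611,200).

Run:
```python
from m import *
meas([(38,202),(162,189),(613,187),(730,199)],[(163,200),(388,191),(611,200)],[(165,20),(610,20)],[180,0],2.8)
```

```text
edge [[409.7, 67.8], [432.1, 69.0], [506.7, 72.1], [527.8, 72.6]] angle 0.0403949341210057
line [[434.4, 66.4], [469.5, 67.9], [504.4, 69.0]] angle 0.036492254610160556
line short of edge [2.52 2.43 2.79]
side/trail pts [[433.4, 96.4], [503.3, 99.0]]
```

>>> carry_out:
  plan:
    - [[0.1,0,0],[0,0,0],0.06]
    - [[0.2,0,0],[0,0,0],0.06]
    - [[0.26,0,0],[0,0,0],0.06]
    - [[0.26,0,0],[0,0,0],0.06]
    - [[0.26,0,0],[0,0,0],0.06]

```text
clock: 7.2
position: [471.9, -20.3, 50.9]
tcp_rot: [2.182, 2.26, 0.0]
force: [-0.3, -1.4, 1.0]
opening: 40.5
grasp_force: 0.6
```

Run:
```python
from workcell import sensors, imaging
import cv2, numpy as np
o=sensors.get_obs();print(o["clock"],o["position"],o["force"])
p,d=imaging.read_camera("wrist")
p=p[0:130,180:460]
cv2.imwrite("pics/w5.png",cv2.resize(p[:,:,::-1],None,fx=2.8,fy=2.8,interpolation=cv2.INTER_CUBIC))
```

```text
7.2 [471.87432248 -20.3176582   50.86056314] [-0.25099697 -1.38518208  1.01231287]
```

View pics/w5.png

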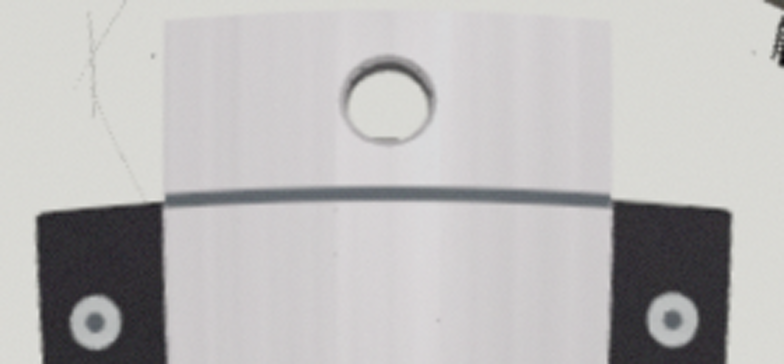

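The edge shows at (38,215), (162,203), (613,201) and (730,212), and the line at (165,201)-(388,193)-(610,201).

Run:
```python
from m import *
meas([(38,215),(162,203),(613,201),(730,212)],[(165,201),(388,193),(610,201)],[(165,22),(610,22)],[180,0],2.8)
```

```text
edge [[409.6, 68.1], [432.0, 69.1], [506.7, 72.2], [527.8, 72.8]] angle 0.040551765130981486
line [[434.6, 68.8], [469.4, 70.1], [504.1, 71.3]] angle 0.03681276278826386
line short of edge [0.36 0.41 0.62]
side/trail pts [[433.4, 98.5], [503.2, 101.1]]
```

About 0.4 mm is left. I'll nudge it, back off and rise clear.

>>> carry_out:
  plan:
    - [[0.04,0,0],[0,0,0],0.06]
    - [[0.04,0,0],[0,0,0],0.06]
    - [[0.04,0,0],[0,0,0],0.06]
    - [[-0.4,0,0],[0,0,0],0.06]
    - [[-1.2,0,0],[0,0,0],0.06]
    - [[-2.2,0,0],[0,0,0],0.06]
    - [[-2.4,0,-1],[0,0,0],0.06]
    - [[-2.4,0,-4],[0,0,0],0.06]
    - [[-2.4,0,-8],[0,0,0],0.06]
    - [[-2.4,0,-11],[0,0,0],0.06]
    - [[-2.4,0,-12],[0,0,0],0.06]
    - [[-2.4,0,-12],[0,0,0],0.06]
    - [[-2.4,0,-12],[0,0,0],0.06]

```text
clock: 8.55
position: [471.8, -44.3, 169.8]
tcp_rot: [-2.181, -2.259, 0.001]
force: [0.6, -1.2, 0.1]
opening: 40.1
grasp_force: 0.0
```

Run:
```python
from workcell import sensors, imaging
import cv2, numpy as np
o=sensors.get_obs();print(o["clock"],o["position"],o["force"])
p,d=imaging.read_camera("wrist")
p=p[0:260,180:460]
cv2.imwrite("pics/w6.png",cv2.resize(p[:,:,::-1],None,fx=2.3,fy=2.3,interpolation=cv2.INTER_CUBIC))
```

```text
8.55 [471.78945202 -44.2566727  169.82671957] [ 0.60570367 -1.17410613  0.09563819]
```

View pics/w6.png

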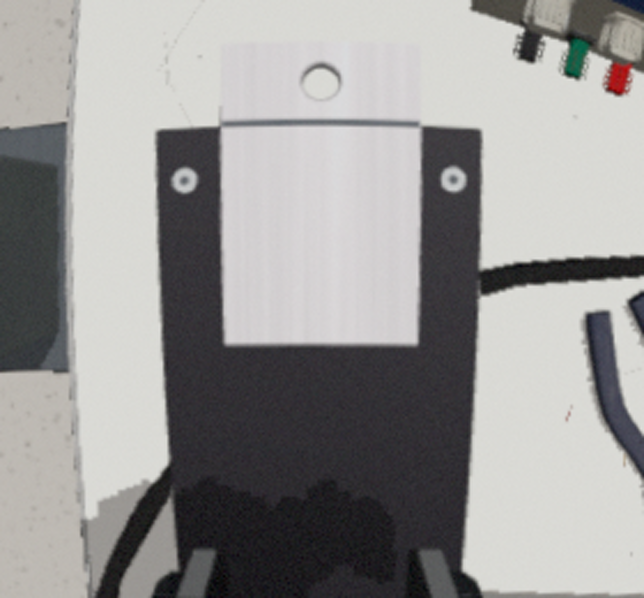

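The plate sits square on the board, its scored line at (222,124)-(420,124) and the block's edge at (158,131)-(480,131) and (221,128)-(422,128). The hand is clear.

Run:
```python
from m import *
meas([(158,131),(220,128),(422,127),(480,131)],[(222,124),(320,123),(420,124)],[(224,345),(418,345)],[180,0],2.3)
from workcell import ctrl
print(ctrl.sign_off())
```

```text
edge [[409.3, 67.8], [432.3, 68.6], [505.2, 71.7], [526.8, 72.1]] angle 0.03827498341289765
line [[434.1, 69.0], [468.4, 69.9], [503.4, 71.6]] angle 0.03742014165923126
line short of edge [-0.23  0.16 -0.18]
side/trail pts [[436.5, -11.0], [506.9, -8.3]]
the job is handed in; nothing more can be done
None
```

The plate's scored line measures within about 0.3 mm of lying over the block's left edge in the last wrist view (camera calibration is good to about 2 mm), with the plate square, inside the sides, the hand clear, and the job handed in.

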